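# Load the last tube and hold the rack in the datum corner

### The arm

A 6-joint arm with a two-finger parallel gripper is mounted at the origin on the work surface. World frame = base frame: x ahead of the robot, y to its left, z up, the work surface at z = 0. Lengths are in mm, angles in degrees, forces in N, time in s.
With the tool pointing down it reaches from about 325 to 850 mm from the base axis. Payload 15.5 kg.
Tool frame: the origin (TCP) lies between the finger pads; the fingertips stand finger_overhang ahead of it and the grasp point (between the pads) lies 11 mm behind it (finger_overhang is the distance from the TCP to the fingertips, in mm); z points along the fingers, y is the line along which they close (so a half turn about z gives the same grasp; the last joint's range is limited). The gripper opens to 91 mm and grips with 3 to 60 N. Pads are 32 mm wide; open, the fingers measure 118 mm over their backs; the gripper's body (76 mm by 178 mm) begins 60 mm behind the grasp point.
Start: joints at [-78.696, 28.281, 77.091, -0, 74.628, -5.472], TCP at [180.397, -598.401, 221.915] pointing down, gripper open.
Joint ranges: [-166.48, 166.48], [-47.26, 123.95], [12.59, 153.08], [-70.14, 250.14], [6.76, 159.57], [-176.63, 176.63]. Speed limits (degrees/s): [108.29, 108.29, 147.25, 172.46, 172.46, 172.46].

### API

Orientations are given as a 3x3 rotation matrix whose columns are the frame's x, y, z axes.
In Python, from bench import sense, grab_frame, calibration, hand_in, finger_overhang gives the robot as it stands.
- The arm moves only by the shell command python3 -m jog 'ROWS'. ROWS is a JSON object of lists of equal length, an entry for each row: "claw": the opening, from -1 (shut) to 1 (fully open); "linear": the shift along the tool's x, y, z in m, a list of three; "roll": the turn about the tool's z in degrees. In form: {"claw": [claw, ...], "linear": [[x, y, z], ...], "roll": [roll, ...]}. A call has 1 to 12 rows; each row is the pose to reach, as a shift and turn from the pose commanded when the call began, along the tool's axes at that moment; what a row does not reach only later rows make up. A row lasts 1/8 s, in which the tool goes at most 62.5 mm and 10.7 degrees, less where a joint would pass 70% of its speed; a pose out of reach is approached as far as the arm can. A call with a gripper value outside its range is refused whole. The fingers move at their own pace and stop on an object; the grip force is fixed at half the most. Time passes only in rows, so rows that repeat a pose let the fingers close. It gives the time, the measured TCP pose, the force, the opening and the grip force at its end, in the units of the state.
- sense(): the state, without advancing time (a new reading comes with each control period).
- grab_frame(name): name is "scene" or "top"; returns (picture, depth): 420x560x3 uint8, red, green, blue; 420x560 float32, mm along the optical axis (not along the pixel's ray), 0 where there is no reading.
- calibration(name): a dict with "intrinsics" (3x3 intrinsics, pixels), "distortion" ([k1, k2, p1, p2, k3] as OpenCV has them; the pictures are not rectified), "T" (4x4, takes a point from camera to world coordinates). Camera axes: x right, y down, z forward; pixel columns grow to the right and rows downward; lengths in mm; the calibration is good to about 2 mm. A picture is of the moment at which its call begins. calibration takes no time and is no camera call.
- hand_in(): hands the job in; it is judged then, once.
The state is a dict: "t": time; "qpos": joint angles; "joint_velocities": joint speeds; "tau": joint torques, N m; "position": TCP position; "tcp_rot": TCP orientation; "force": force on the tool from outside, world axes, zero at the start; "wrist_torque": the same for the moment, N m; "grip_width": opening from 0.0 (shut) to 1.0 (fully open); "grip_force": force on a finger pad.
Only numpy, scipy, OpenCV 4.12 (cv2) and the standard library are available. Lean on these libraries where they do the work, as an engineer would, in place of code of your own. Each camera call takes 0.05 s, during which the arm holds its last target. There are 200 camera calls.

### The job

Take the capped tube that stands alone in the small stand and put it all the way down into the empty hole of the white tube rack, and let go of it. Then bring the rack along the loading plate into the corner so that it sits flat on the plate and flush against both stop bars at once, and keep pressing it firmly against both: the program finishes while the gripper still holds the rack pressed there. Leave the bottle, the beaker and the carton where they are.

Things in the scene. Friction and masses are not known exactly. Their poses are not given: they have to be found in the camera images.
- tube: capped sample tube, clear with a paper label, 13 mm diameter, rounded bottom, 80 mm long in all; the black cap, 17 mm diameter, is its top 18 mm. About 20 g. Starts upright in the stand, its bottom 10 mm above the table. Origin: bottom centre; z up along the tube.
- stand: small fixed grey block 50 x 50 x 35 mm (x, y, z) on the table with one vertical hole, 16 mm wide and 25 mm deep, in the middle of its top. Origin: centre of its underside.
- rack: white plastic tube rack, a block 66 mm (its x) x 100 mm (its y) x 50 mm high, about 0.4 kg, loose on the loading plate and roughly in line with it. Two capped tubes like the one in the stand are locked into it at x = -18 and +18 mm, y = -34 mm; their tops stand 90 mm above its underside. Its empty hole is at x = 0, y = +25 mm. Origin: centre of its underside; z up.
- rack_hole (a point): centre of the mouth of the rack's empty hole, on the rack's top face (50 mm above its underside). The hole is 16 mm wide and 40 mm deep, so that a seated tube's bottom is 10 mm above the rack's underside.
- plate: fixed aluminium loading plate 240 x 240 x 8 mm on the table; its top is 8 mm above the table. Plate and stop bars are polished and slippery (friction about 0.2). Origin: centre of its underside. Stop bars lie along its +x edge and its +y edge.
- stop_far: fixed rigid straight dark steel stop bar, 15 mm wide and 16 mm high on the plate (top 24 mm above the table), along the whole +x edge of the plate; its inner face is the plane x = +105 mm of the plate. Origin: centre of its underside.
- stop_left: the same kind of bar, rigid, along the +y edge of the plate; its inner face is the plane y = +105 mm of the plate. Origin: centre of its underside.
- corner (a point): the inner corner where the inner faces of both stop bars meet, at the height of the plate's top; axes as the plate's. A rack pressed home has its origin at x = -33, y = -50 mm from here.
- bottle: closed round bottle, 52 mm diameter, 120 mm high, a bystander. Origin: centre of its underside.
- beaker: empty clear beaker, 70 mm diameter at the rim, 80 mm high, a bystander. Origin: centre of its underside.
- carton: closed cardboard carton 120 x 70 x 50 mm, a bystander. Origin: centre of its underside.

How it is judged (in metres and radians):
On the way:
1. the tube is fully down in the rack's empty hole and let go (z of tube in the frame of rack between 0.004 and 0.014 m and horizontal distance between tube and rack_hole below 0.006 m and angle between tube's own z axis and vertical below 0.25 rad and contact force between the fingers and tube below 0.1 N), for 0.2 s.
At the end, for the whole second after the job is handed in: Through the last second the fingers bear on the rack and it presses on each stop bar, all over 2 N; rack within 3 mm and 0.04 rad of its place in the corner, flat (3 mm, 0.04 rad); tube bottom 4-14 mm above the rack underside, within 6 mm of the hole centre, tilt under 0.25 rad (z of tube in the frame of rack between 0.004 and 0.014 m and horizontal distance between tube and rack_hole below 0.006 m and angle between tube's own z axis and vertical below 0.25 rad and contact force between rack and stop_far above 2 N and contact force between rack and stop_left above 2 N and contact force between the fingers and rack above 2 N and x of rack in the frame of corner between -0.036 and -0.03 m and y of rack in the frame of corner between -0.053 and -0.047 m and z of rack in the frame of corner below 0.003 m and angle between rack's own z axis and vertical below 0.04 rad and angle between the x axis of rack and the x axis of plate, either way round below 0.04 rad); the arm keeps its last pose, push and grip.
It fails at once if the bottle is moved by more than 3 cm (distance of bottle from where it was at the start of the episode above 0.03 m).
It fails at once if the beaker is moved by more than 3 cm (distance of beaker from where it was at the start of the episode above 0.03 m).
It fails at once if the carton is moved by more than 3 cm (distance of carton from where it was at the start of the episode above 0.03 m).
It also fails if it takes over 64 s, if anything falls off the work surface, if the arm or the gripper's body presses on something with over 40 N, if the wrist force passes 120 N, or if a joint passes its speed limit or range.

## Working session

There is one attempt and no reset: what is moved stays moved. The work goes in short steps, Python scripts to look and compute and a shell command to move; the robot and the scene stay as the last step left them, time stands still between calls to the robot, and variables do not carry over. Pictures are saved under pics/ and viewed, at most 10 in all, crops included, and the job is handed in when it is done.

```bash
ls; mkdir -p pics; python3 - <<'E'
from bench import *
import cv2,numpy as np
s=sense();print(s);print(finger_overhang if not callable(finger_overhang) else finger_overhang())
for n in("scene","top"):
    p,d=grab_frame(n);cv2.imwrite(f"pics/{n}0.png",p[:,:,::-1]);np.save(f"pics/{n}0.npy",d);print(n,calibration(n))
E
```

```text
pics
{'t': 0.0, 'qpos': array([-7.86956249e+01,  2.83133803e+01,  7.71276182e+01,  1.59189604e-03,
        7.46271688e+01, -5.47138557e+00]), 'joint_velocities': array([ 0.00830209, -0.02419299,  0.08168592, -0.00318007,  0.08760799,
       -0.09217746]), 'tau': array([ 1.52520221e-03, -8.78800821e+01, -3.81850576e+01,  7.08918530e-02,
        5.33291255e-02,  1.86091036e-06]), 'position': array([ 180.33538076, -598.03578166,  221.35169436]), 'tcp_rot': array([[ 9.57443834e-01,  2.88619581e-01, -2.06944662e-04],
       [ 2.88619622e-01, -9.57443127e-01,  1.17191322e-03],
       [ 1.40099358e-04, -1.18176937e-03, -9.99999292e-01]]), 'force': array([-0.65522825,  0.50526666, -0.08134124]), 'wrist_torque': array([ 0.00512395, -0.01217426, -0.00990369]), 'grip_force': 0.0, 'grip_width': 0.99825720144114}
8.0
scene {'intrinsics': array([[446.30732428,   0.        , 285.26996252],
       [  0.        , 446.30732428, 211.2651386 ],
       [  0.        ,   0.        ,   1.        ]]), 'distortion': array([-0.10435785,  0.        ,  0.        ,  0.        ,  0.        ]), 'T': array([[ 4.0262
[... 235 characters left out ...]
02],
       [ 0.00000000e+00,  0.00000000e+00,  0.00000000e+00,
         1.00000000e+00]])}
top {'intrinsics': array([[545.55118138,   0.        , 276.8256687 ],
       [  0.        , 545.55118138, 203.89491149],
       [  0.        ,   0.        ,   1.        ]]), 'distortion': array([-0.05322278,  0.        ,  0.        ,  0.        ,  0.        ]), 'T': array([[ 7.92338083e-03, -9.96311537e-01,  8.54432026e-02,
         4.36800742e+02],
       [-9.99961803e-01, -7.57909464e-03,  4.35305265e-03,
        -1.04193628e+01],
       [-3.68941446e-03, -8.54744299e-02, -9.96333534e-01,
         1.27057660e+03],
       [ 0.00000000e+00,  0.00000000e+00,  0.00000000e+00,
         1.00000000e+00]])}
```

View pics/scene0.png

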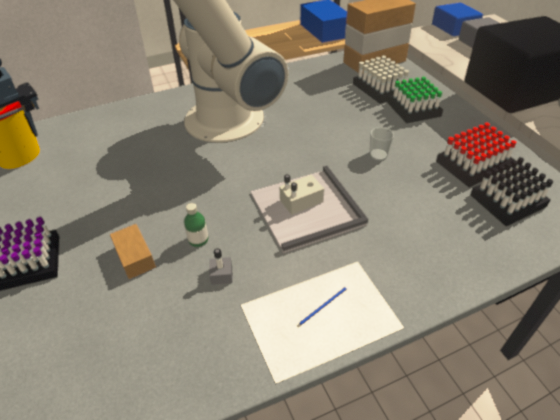

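View pics/top0.png

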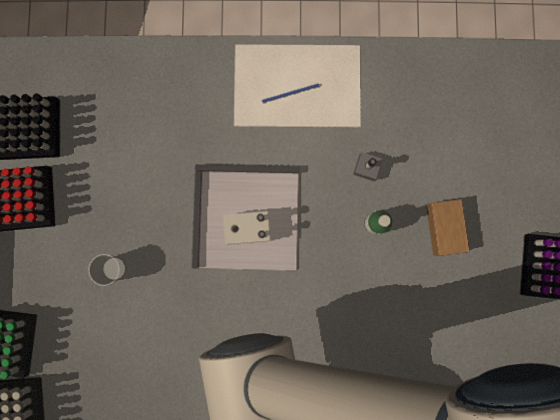

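The top view shows the tube's stand at about (371,165), the rack's hole at (235,228), its tubes at (262,217) and (262,234), and the stop corner near (205,170). In the scene view, the tube cap is at (218,254), the rack hole at (311,184) and the corner at (330,175). I'll enlarge both for precise readings.

```bash
python3 - <<'E'
import cv2,numpy as np
def tile(n,boxes,k,o):
    p=cv2.imread(f"pics/{n}0.png");ims=[]
    for x,y,w,h in boxes:
        c=cv2.resize(p[y:y+h,x:x+w],None,fx=k,fy=k,interpolation=cv2.INTER_CUBIC)
        for i in range(0,w,10):
            cv2.line(c,(i*k,0),(i*k,4 if i%50 else 12),(0,0,255),1)
            if i%20==0: cv2.putText(c,str(x+i),(i*k,22),0,.35,(0,0,255),1)
        for i in range(0,h,10):
            cv2.line(c,(0,i*k),(4,i*k),(0,0,255),1)
            if i%20==0: cv2.putText(c,str(y+i),(6,i*k+4),0,.35,(0,0,255),1)
        ims.append(c)
    cv2.imwrite(o,np.hstack(ims))
tile("top",[(188,155,120,120),(340,145,65,120)][:2],4,"pics/topc.png")
tile("scene",[(245,160,125,90),(195,235,50,90)],4,"pics/scenec.png")
E
```

```text
(no output)
```

View pics/topc.png

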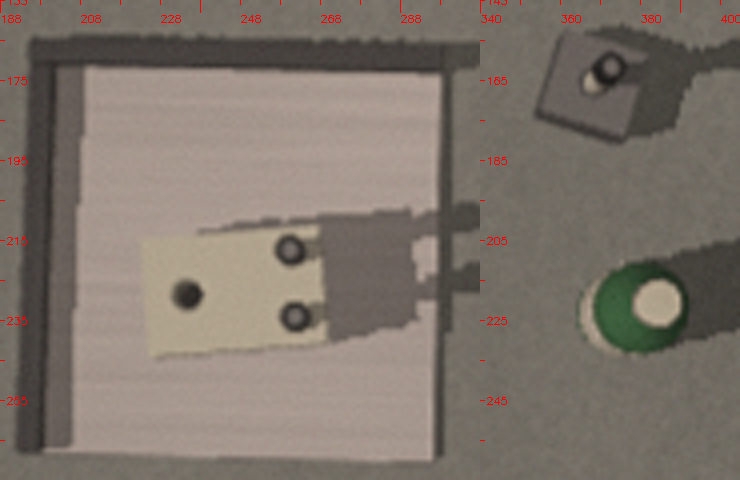

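View pics/scenec.png

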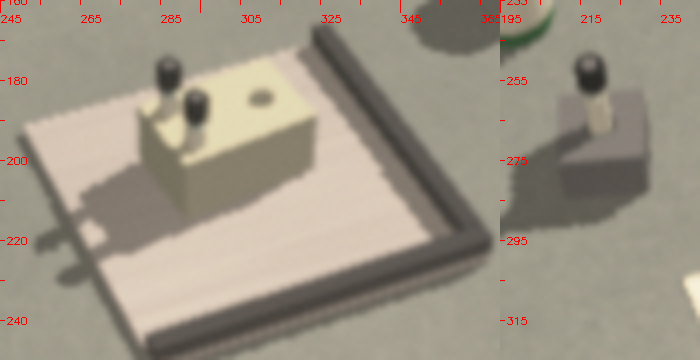

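The top crop gives the tube cap at (372.5,162), the hole at (234.8,228.5), the rack caps at (260.8,217.3) and (261.8,234). In the scene crop, the cap top is at (217.5,250.5), the hole at (310.3,184.5), the rack caps at (287,176) and (294,184.3).

```bash
cat >h.py <<'E'
import cv2,numpy as np
from bench import *
C={n:calibration(n) for n in("scene","top")}
def ray(n,uv):
    c=C[n];p=cv2.undistortPoints(np.array([[uv]],float),c["intrinsics"],c["distortion"])[0,0]
    return c["T"][:3,3],c["T"][:3,:3]@np.array([*p,1])
def tri(a,b):
    (o,d),(q,e)=ray("top",a),ray("scene",b);s=np.linalg.lstsq(np.c_[d,-e],q-o,rcond=None)[0]
    x,y=o+s[0]*d,q+s[1]*e;return (x+y)/2,np.linalg.norm(x-y)
def atz(n,uv,z):
    o,d=ray(n,uv);return o+d*(z-o[2])/d[2]
def cloud(n,d):
    c=C[n];v,u=np.indices(d.shape);p=cv2.undistortPoints(np.stack([u,v],-1).reshape(-1,1,2).astype(float),c["intrinsics"],c["distortion"])[:,0]
    P=np.c_[p,np.ones(len(p))]*d.reshape(-1,1);return (P@c["T"][:3,:3].T+c["T"][:3,3]).reshape(*d.shape,3)
E
python3 - <<'E'
from h import *
np.set_printoptions(precision=1,suppress=True)
for k,a,b in[("tubetop",(372.5,162),(217.5,250.5)),("hole",(234.75,228.5),(310.25,184.5)),("capA",(260.75,217.25),(287,176)),("capB",(261.75,234),(294,184.25)),("capA'",(260.75,217.25),(294,184.25)),("capB'",(261.75,234),(287,176))]:
    print(k,*tri(a,b))
P=cloud("top",np.load("pics/top0.npy"));S=cloud("scene",np.load("pics/scene0.npy"))
def reg(P,lo,hi,box):
    x,y,z=P[...,0],P[...,1],P[...,2];return P[(z>lo)&(z<hi)&(x>box[0])&(x<box[1])&(y>box[2])&(y<box[3])]
for nm,Q in(("top",P),("scene",S)):
    R=reg(Q,50,66,(380,520,-60,140));print(nm,"rack",len(R),np.median(R[:,2]),cv2.minAreaRect(R[:,:2].astype(np.float32)))
    R=reg(Q,3,16,(280,580,-120,260));print("plate z",np.median(R[:,2]),cv2.minAreaRect(R[:,:2].astype(np.float32)))
    B=reg(Q,19,30,(280,580,-120,260));print("bars",len(B),np.median(B[:,2]),B.min(0),B.max(0),cv2.minAreaRect(B[:,:2].astype(np.float32)))
    t=reg(Q,84,100,(440,600,-300,-120));print("cap",len(t),t.mean(0))
    t=reg(Q,30,40,(440,600,-300,-120));print("stand",len(t),np.median(t[:,2]),cv2.minAreaRect(t[:,:2].astype(np.float32)) if len(t) else 0)
for uv in[(223,214.5),(268,211.5),(269.7,240.5),(226,244.5)]:print(atz("top",uv,58))
E
```

```text
tubetop [ 632.4 -212.6   88.5] 3.3734705563658847
hole [485.9  89.7  55.5] 3.1893423465322557
capA [504.4  22.4 124.2] 12.428684572612529
capB [477.   36.7  68. ] 19.894802739863145
capA' [509.   30.8  96.5] 3.662507560775087
capB' [472.8  27.9  96.9] 2.812170553997747
top rack 1146 57.78048365658765 ((488.78179931640625, 63.8357048034668), (66.05599212646484, 100.36292266845703), 4.878589630126953)
plate z 7.266403329857894 ((430.10546875, 70.12741088867188), (299.6097412109375, 379.71466064453125), 0.051800210028886795)
bars 532 23.603344593235533 [398.   12.3  19. ] [579.6 190.1  29.8] ((487.6250915527344, 100.56239318847656), (176.89993286132812, 181.7596893310547), 89.14988708496094)
cap 134 [ 501.7 -227.5   89.5]
stand 11 38.174479592119496 ((502.66644287109375, -215.5988311767578), (49.772003173828125, 17.796945571899414), 2.9749624729156494)
scene rack 553 57.14479978849465 ((487.3785705566406, 64.20852661132812), (67.5736083984375, 102.45510864257812), 2.5195279121398926)
plate z 7.151254585670927 ((432.310546875, 72.41500091552734), (372.5242614746094, 295.4486389160156), 89.86271667480469)
bars 388 23.428707583042637 [396.4  11.6  19. ] [579.  189.9  29.9] ((487.16351318359375, 100.5543212890625), (178.09820556640625, 182.64158630371094), 89.62796783447266)
cap 113 [ 512.2 -233.7   90.3]
stand 60 35.63815078404457 ((520.44482421875, -236.21121215820312), (50.55741500854492, 19.067346572875977), 80.07463073730469)
[516.1 114.7  58. ]
[523.6  14.4  58. ]
[459.2  10.   58. ]
[449.5 106.9  58. ]
```

```bash
python3 - <<'E'
from h import *
np.set_printoptions(precision=1,suppress=True)
print("tube",atz("top",(372.5,162),90),atz("scene",(217.5,250.5),90))
print("hole",atz("top",(234.75,228.5),58),atz("scene",(310.25,184.5),58))
for n in("top","scene"):
    P=cloud(n,np.load(f"pics/{n}0.npy"));x,y,z=P[...,0],P[...,1],P[...,2]
    m=(x>590)&(x<680)&(y>-260)&(y<-170)
    t=P[m&(z>83)&(z<96)];print(n,"cap",len(t),t.mean(0),t.min(0),t.max(0))
    t=P[m&(z>30)&(z<40)];print("stand",cv2.minAreaRect(t[:,:2].astype(np.float32)))
    B=P[(z>20)&(z<28)&(x>300)&(x<600)&(y>-80)&(y<220)]
    f=B[(B[:,0]>560)&(B[:,1]<150)];l=B[(B[:,1]>165)&(B[:,0]<520)]
    a=np.polyfit(f[:,1],f[:,0],1) if len(f)>20 else 0;b=np.polyfit(l[:,0],l[:,1],1)
    print(len(f),len(l),"far slope deg",np.degrees(np.arctan(a[0])),"x at y=100",np.polyval(a,100),"left slope",np.degrees(np.arctan(b[0])),"y at 480",np.polyval(b,480))
    E1=[(x>540)&(x<600)]
E
```

```text
tube [ 631.7 -214.    90. ] [ 634.3 -211.3   90. ]
hole [485.2  88.   58. ] [488.9  89.9  58. ]
top cap 48 [ 633.8 -213.    89.6] [ 625.5 -221.5   85.1] [ 640.7 -204.9   93.8]
stand ((634.5672607421875, -213.33250427246094), (50.22087860107422, 51.23401641845703), 72.35054016113281)Traceback (most recent call last):
  File "<stdin>", line 13, in <module>
TypeError: 'int' object is not subscriptable
```

```bash
python3 - <<'E'
from h import *
np.set_printoptions(precision=1,suppress=True)
for uv,z in(((201,171.25),24),((198.5,267.5),24),((195.5,165),24),((299.25,166),24),((299.25,173),8),((297,270),8)):print(uv,atz("top",uv,z))
for n in("top","scene"):
    P=cloud(n,np.load(f"pics/{n}0.npy"));x,y,z=P[...,0],P[...,1],P[...,2]
    B=P[(z>20)&(z<28)&(x>300)&(x<640)&(y>-80)&(y<220)];
    c=B[B[:,0]<530];l=c[c[:,1]>140];f=B[(B[:,1]<140)&(B[:,0]>535)]
    for nm,g,i,j in(("far",f,1,0),("left",l,0,1)):
        if len(g)<20: print(nm,len(g),B.min(0),B.max(0));continue
        a=np.polyfit(g[:,i],g[:,j],1);r=g[:,j]-np.polyval(a,g[:,i]);print(n,nm,len(g),np.degrees(np.arctan(a[0])),"mid",np.polyval(a,100 if i else 480),np.percentile(r,[1,99]))
E
```

```text
(201, 171.25) [618.  170.7  24. ]
(198.5, 267.5) [397.1 172.1  24. ]
(195.5, 165) [632.5 183.8  24. ]
(299.25, 166) [631.9 -56.   24. ]
(299.25, 173) [617.9 -56.7   8. ]
(297, 270) [392.8 -52.5   8. ]
top far 491 0.9033769537701636 mid 627.4634332604724 [-7.3  7.8]
top left 340 -0.9024834861379166 mid 181.0936343477468 [-7.5  7.6]
scene far 377 0.7317586139071236 mid 628.7814167850156 [-9.2  8.1]
scene left 174 -0.7488862239452103 mid 180.9239345726973 [-7.5  7.8]
```

```bash
python3 - <<'E'
from h import *
s=sense();R=s["tcp_rot"];p=s["position"];print(np.round(R,4))
print("to tube above",np.round(R.T@(np.array([633.8,-213,170])-p),1))
print("yaw y-axis deg",np.degrees(np.arctan2(R[1,1],R[0,1])))
E
```

```text
[[ 9.575e-01  2.886e-01 -2.000e-04]
 [ 2.886e-01 -9.575e-01  1.100e-03]
 [ 1.000e-04 -1.100e-03 -1.000e+00]]
to tube above [ 545.3 -237.8   51.7]
yaw y-axis deg -73.2275661177228
```

```bash
python3 -m jog '{"claw":[1,1,1,1,1,1,1,1,1,1,1,1],"linear":[[0.545,-0.238,0.071],[0.545,-0.238,0.071],[0.545,-0.238,0.071],[0.545,-0.238,0.071],[0.545,-0.238,0.071],[0.545,-0.238,0.071],[0.545,-0.238,0.071],[0.545,-0.238,0.071],[0.545,-0.238,0.071],[0.545,-0.238,0.071],[0.545,-0.238,0.071],[0.545,-0.238,0.071]],"roll":[-78,-78,-78,-78,-78,-78,-78,-78,-78,-78,-78,-78]}'; python3 - <<'E'
from h import *
s=sense();R=s["tcp_rot"];p=s["position"];print(s["t"],p,np.round(R,4))
print("to tube",np.round(R.T@(np.array([633.8,-213,70])-p),1),"yaw",np.degrees(np.arctan2(R[1,1],R[0,1])))
E
```

```text
t: 1.6
position: [632.9, -213.5, 150.6]
tcp_rot: [[-0.083, 0.997, -0.001], [0.997, 0.083, 0.0], [0.0, -0.001, -1.0]]
force: [-0.3, 0.1, 0.7]
grip_width: 1.002
grip_force: 0.0
1.6 [ 632.89717948 -213.47733785  150.63582344] [[-8.340e-02  9.965e-01 -9.000e-04]
 [ 9.965e-01  8.340e-02  1.000e-04]
 [ 1.000e-04 -9.000e-04 -1.000e+00]]
to tube [ 0.4  1.  80.6] yaw 4.7846321109546
```

```bash
python3 -m jog '{"claw":[1,1,1,1,-1,-1,-1,-1,-1,-1,-1,-1],"linear":[[0,0.001,0.03],[0,0.001,0.055],[0,0.001,0.08],[0,0.001,0.08],[0,0.001,0.08],[0,0.001,0.08],[0,0.001,0.08],[0,0.001,0.08],[0,0.001,0.08],[0,0.001,0.08],[0,0.001,0.08],[0,0.001,0.08]],"roll":[0,0,0,0,0,0,0,0,0,0,0,0]}'
```

```text
t: 3.1
position: [634.5, -213.1, 70.9]
tcp_rot: [[-0.083, 0.997, -0.0], [0.997, 0.083, 0.0], [0.0, -0.0, -1.0]]
force: [0.2, -0.6, -0.1]
grip_width: 0.176
grip_force: 30.0
```

```bash
python3 -m jog '{"claw":[-1,-1,-1,-1,-1,-1,-1,-1,-1,-1,-1,-1],"linear":[[0,0,-0.04],[0,0,-0.08],[0,0,-0.11],[0.05,-0.02,-0.11],[0.1,-0.04,-0.11],[0.15,-0.06,-0.11],[0.2,-0.08,-0.11],[0.25,-0.1,-0.11],[0.29,-0.113,-0.11],[0.313,-0.122,-0.11],[0.313,-0.122,-0.11],[0.313,-0.122,-0.11]],"roll":[0,0,0,0,0,0,0,0,0,0,0,0]}'
python3 - <<'E'
from h import *
p,d=grab_frame("scene");np.save("pics/s1.npy",d)
q,d=grab_frame("top");np.save("pics/t1.npy",d);s=sense();print(s["position"],s["grip_width"])
a=cv2.resize(p[110:210,255:355,::-1],None,fx=4,fy=4,interpolation=2);b=cv2.resize(q[175:275,190:290,::-1],None,fx=4,fy=4,interpolation=2)
cv2.imwrite("pics/c1.png",np.hstack([a,b]))
E
```

```text
t: 4.6
position: [487.3, 88.3, 181.0]
tcp_rot: [[-0.083, 0.997, 0.0], [0.997, 0.083, -0.0], [-0.0, 0.0, -1.0]]
force: [-0.0, 0.2, -0.2]
grip_width: 0.172
grip_force: 30.0
[487.3412606   87.89347827 180.91331547] 0.17545484602837158
```

View pics/c1.png

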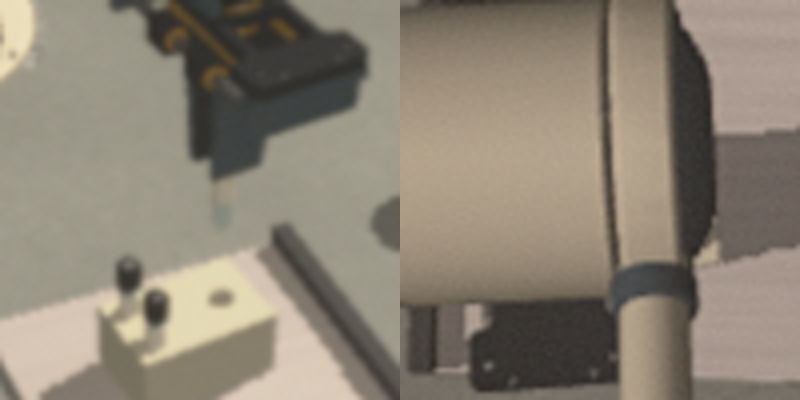

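The scene crop shows the tube bottom at about (310,166.5), above the hole at (310.3,184.5). The top view is blocked by the arm. I'll compare both in the same camera.

```bash
python3 - <<'E'
from h import *
print(atz("scene",(310.2,184.5),58))
for v in (166,167,168):print(v,atz("scene",(310,v),121))
p=cloud("scene",np.load("pics/s1.npy"));
for v in range(154,170,2):print(v,np.round(p[v,307:314].mean(0)), end=";")
P=np.array([487.3,88,121.]);c=C["scene"];
Ti=np.linalg.inv(c["T"]);r=cv2.Rodrigues(Ti[:3,:3])[0]
print(cv2.projectPoints(np.array([[487.3,88,121.],[487.3,88,181],[486.8,88.8,58]]),r,Ti[:3,3],c["intrinsics"],c["distortion"])[0][:,0])
E
```

```text
[488.8091486   89.79670263  58.        ]
166 [487.26872763  87.90392087 121.        ]
167 [490.90668956  86.12702796 121.        ]
168 [494.52606844  84.35928627 121.        ]
154 [473.  94. 148.];156 [441. 110. 113.];158 [442. 110. 107.];160 [582.  39. 225.];162 [447. 108.  98.];164 [449. 107.  93.];166 [433. 116.  71.];168 [494.  85. 120.];[[310.03891649 165.99728659]
 [310.73933795 147.20132755]
 [309.53438428 184.14655135]]
```

```bash
python3 -m jog '{"claw":[-1,-1,-1,-1,-1,-1,-1,-1],"linear":[[0.0006,0.0006,0.03],[0.0006,0.0006,0.05],[0.0006,0.0006,0.058],[0.0006,0.0006,0.061],[0.0006,0.0006,0.064],[0.0006,0.0006,0.067],[0.0006,0.0006,0.07],[0.0006,0.0006,0.07]],"roll":[0,0,0,0,0,0,0,0]}'
python3 - <<'E'
from h import *
p,d=grab_frame("scene");s=sense();print(s["position"],s["force"],s["wrist_torque"],s["grip_width"])
cv2.imwrite("pics/c2.png",cv2.resize(p[130:220,265:355,::-1],None,fx=6,fy=6,interpolation=2))
E
```

```text
t: 5.7
position: [487.3, 89.3, 110.8]
tcp_rot: [[-0.083, 0.997, -0.0], [0.997, 0.083, 0.0], [0.0, -0.0, -1.0]]
force: [0.3, 0.0, 0.4]
grip_width: 0.177
grip_force: 30.0
[487.41108365  89.29225356 110.9376114 ] [ 0.09921159 -0.26796656 -0.01340581] [ 0.00661238 -0.07861458 -0.02421933] 0.17605149393310057
```

View pics/c2.png

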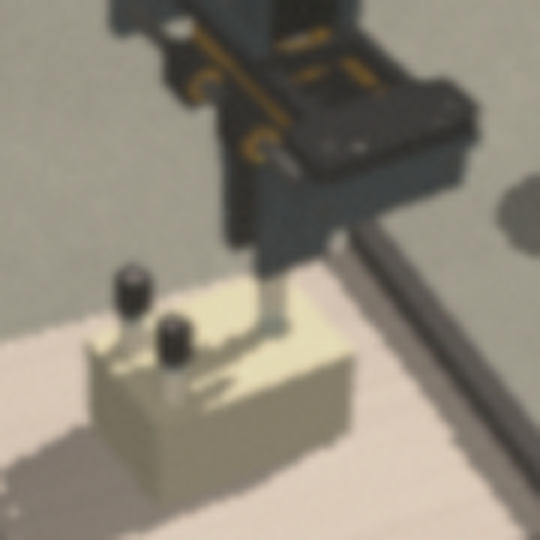

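The tube bottom at crop (273,328), px (310.5,184.7), sits in the hole mouth with no contact force. I'll carry on down.

```bash
python3 -m jog '{"claw":[-1,-1,-1,-1,-1,-1],"linear":[[0,0,0.006],[0,0,0.012],[0,0,0.018],[0,0,0.024],[0,0,0.03],[0,0,0.03]],"roll":[0,0,0,0,0,0]}'
```

```text
t: 6.5
position: [487.2, 89.2, 80.5]
tcp_rot: [[-0.083, 0.997, -0.001], [0.997, 0.083, -0.0], [0.0, -0.001, -1.0]]
force: [-0.6, -0.6, -0.2]
grip_width: 0.179
grip_force: 30.0
```

```bash
python3 -m jog '{"claw":[1,1,1,1,1,1,1,1,1,1],"linear":[[0,0,0],[0,0,0],[0,0,0],[0,0,0],[0,0,0],[0,0,0],[0,0,-0.02],[0,0,-0.05],[0,0,-0.08],[0,0,-0.08]],"roll":[0,0,0,0,0,0,0,0,0,0]}'
python3 - <<'E'
from h import *
np.set_printoptions(precision=1,suppress=True)
p,d=grab_frame("scene");P=cloud("scene",d);s=sense();print(s["position"])
x,y,z=P[...,0],P[...,1],P[...,2];b=(x>440)&(x<540)&(y<130)&(y>0)
m=b&(z>50)&(z<62);print(cv2.minAreaRect(P[m][:,:2].astype(np.float32)),np.median(z[m]))
m=b&(abs(x-487)<15)&(y>70)&(z>75)&(z<115);print("cap",m.sum(),P[m].min(0),P[m].max(0),np.median(P[m],0))
m=b&(y<50)&(z>75)&(z<115);print("othercaps",m.sum(),P[m].max(0))
cv2.imwrite("pics/c3.png",cv2.resize(p[110:220,255:365,::-1],None,fx=5,fy=5,interpolation=2))
E
```

```text
t: 7.75
position: [488.6, 89.3, 162.7]
tcp_rot: [[-0.083, 0.997, 0.004], [0.997, 0.083, 0.0], [-0.0, 0.004, -1.0]]
force: [0.4, -0.7, 0.6]
grip_width: 1.001
grip_force: 0.0
[487.8  89.3 161.5]
((490.0149230957031, 64.0418701171875), (71.31898498535156, 102.806396484375), 4.301287651062012) 56.919541468664136
cap 60 [479.5  79.2  75.3] [497.4  97.3  99.7] [490.6  87.5  91.8]
othercaps 121 [519.2  40.  102.5]
```

View pics/c3.png

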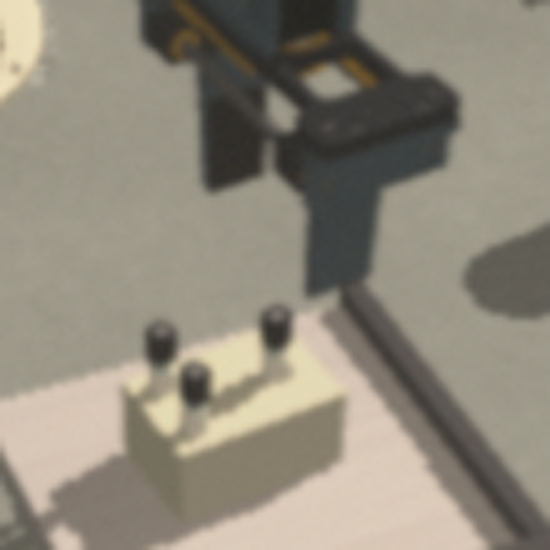

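The tube is seated level with the other two (cap at px (310,175)). Next I grasp the rack across its 66 mm width.

```bash
python3 -m jog '{"claw":[1,1,1,1,1,1,1,1,1,1],"linear":[[-0.0254,-0.0005,0],[-0.0254,-0.0005,0.01],[-0.0254,-0.0005,0.04],[-0.0254,-0.0005,0.07],[-0.0254,-0.0005,0.09],[-0.0254,-0.0005,0.105],[-0.0254,-0.0005,0.115],[-0.0254,-0.0005,0.12],[-0.0254,-0.0005,0.124],[-0.0254,-0.0005,0.124]],"roll":[0,0,0,0,0,0,0,0,0,0]}'; python3 -m jog '{"claw":[-1,-1,-1,-1,-1,-1,-1,-1],"linear":[[0,0,0],[0,0,0],[0,0,0],[0,0,0],[0,0,0],[0,0,0],[0,0,0],[0,0,0]],"roll":[0,0,0,0,0,0,0,0]}'
```

```text
t: 9.05
position: [489.1, 63.9, 36.9]
tcp_rot: [[-0.083, 0.997, 0.0], [0.997, 0.083, 0.0], [0.0, 0.0, -1.0]]
force: [-0.5, -0.5, -0.0]
grip_width: 1.003
grip_force: 0.0
t: 10.05
position: [488.9, 63.9, 37.1]
tcp_rot: [[-0.083, 0.997, -0.0], [0.997, 0.083, -0.0], [0.0, -0.0, -1.0]]
force: [-1.3, -0.3, 5.3]
grip_width: 0.722
grip_force: 30.0
```

```bash
python3 -m jog '{"claw":[-1,-1,-1,-1,-1,-1,-1,-1,-1,-1,-1,-1],"linear":[[0.004,0.009,0],[0.008,0.018,0],[0.012,0.027,0],[0.016,0.036,0],[0.02,0.046,0],[0.024,0.055,0],[0.028,0.064,0],[0.032,0.073,0],[0.036,0.082,0],[0.04,0.09,0],[0.0405,0.0917,0],[0.0405,0.0917,0]],"roll":[0,0.7,1.4,2.1,2.8,3.5,4.2,4.9,5.6,5.6,5.6,5.6]}'
python3 - <<'E'
from h import *
np.set_printoptions(precision=2,suppress=True)
s=sense();print(s["position"],s["force"],s["wrist_torque"],s["tcp_rot"])
p,d=grab_frame("scene");cv2.imwrite("pics/c4.png",cv2.resize(p[130:250,250:390,::-1],None,fx=5,fy=5,interpolation=2))
E
```

```text
t: 11.55
position: [577.1, 112.0, 37.1]
tcp_rot: [[0.014, 1.0, 0.0], [1.0, -0.014, 0.0], [0.0, 0.0, -1.0]]
force: [-1.0, 1.0, 4.5]
grip_width: 0.722
grip_force: 30.0
[577.11 112.02  37.12] [-1.02  0.97  4.46] [0.14 0.36 0.06] [[ 0.01  1.    0.  ]
 [ 1.   -0.01  0.  ]
 [ 0.    0.   -1.  ]]
```

View pics/c4.png

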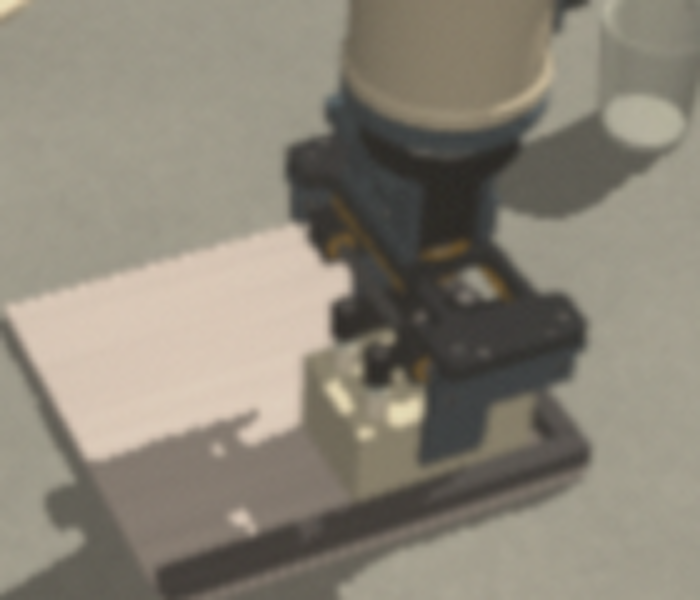

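The picture shows the rack held in line with the bars and about 10 mm from each, just left of crop (540,410). I'll approach until it touches.

```bash
for i in 1; do python3 -m jog '{"claw":[-1,-1,-1,-1,-1,-1],"linear":[[0,0.003,0],[0,0.005,0],[0,0.007,0],[0,0.008,0],[0,0.009,0],[0,0.009,0]],"roll":[0,0,0,0,0,0]}'; done
```

```text
t: 12.35
position: [585.7, 111.8, 37.1]
tcp_rot: [[0.014, 1.0, -0.001], [1.0, -0.014, 0.0], [0.0, -0.001, -1.0]]
force: [-3.7, -0.2, 6.4]
grip_width: 0.716
grip_force: 30.0
```

```bash
python3 -m jog '{"claw":[-1,-1,-1,-1],"linear":[[0,0.0007,0],[0,0.0014,0],[0,0.002,0],[0,0.002,0]],"roll":[0,0,0,0]}'
```

```text
t: 12.85
position: [585.9, 111.8, 37.1]
tcp_rot: [[0.014, 1.0, -0.004], [1.0, -0.014, -0.0], [-0.0, -0.004, -1.0]]
force: [-13.6, 0.3, 18.3]
grip_width: 0.724
grip_force: 30.0
```

Contact with the far bar is at 14 N. Next is the left bar.

```bash
python3 -m jog '{"claw":[-1,-1,-1,-1,-1,-1],"linear":[[0.002,0,0],[0.004,0,0],[0.006,0,0],[0.008,0,0],[0.009,0,0],[0.009,0,0]],"roll":[0,0,0,0,0,0]}'
```

```text
t: 13.6
position: [586.0, 119.6, 37.1]
tcp_rot: [[0.015, 1.0, -0.004], [1.0, -0.015, -0.002], [-0.002, -0.004, -1.0]]
force: [-13.3, -11.6, 19.6]
grip_width: 0.72
grip_force: 30.0
```

```bash
python3 -m jog '{"claw":[-1,-1,-1,-1],"linear":[[0.0007,0,0],[0.0014,0,0],[0.002,0,0],[0.002,0,0]],"roll":[0,0,0,0]}'
```

```text
t: 14.1
position: [586.0, 121.5, 37.1]
tcp_rot: [[0.014, 1.0, -0.004], [1.0, -0.014, -0.002], [-0.002, -0.004, -1.0]]
force: [-13.6, -12.2, 18.7]
grip_width: 0.721
grip_force: 30.0
```

```bash
python3 -m jog '{"claw":[-1,-1,-1],"linear":[[0.0007,0,0],[0.0013,0,0],[0.0013,0,0]],"roll":[0,0,0]}'
```

```text
t: 14.48
position: [586.1, 122.3, 37.1]
tcp_rot: [[0.014, 1.0, -0.004], [1.0, -0.014, -0.002], [-0.002, -0.004, -1.0]]
force: [-13.7, -17.8, 18.9]
grip_width: 0.722
grip_force: 30.0
```

```bash
python3 -m jog '{"claw":[-1,-1,-1],"linear":[[0.0007,0,0],[0.0013,0,0],[0.0013,0,0]],"roll":[0,0,0]}'
```

```text
t: 14.85
position: [586.0, 122.4, 37.1]
tcp_rot: [[0.014, 1.0, -0.004], [1.0, -0.014, -0.004], [-0.004, -0.004, -1.0]]
force: [-12.7, -28.7, 20.5]
grip_width: 0.723
grip_force: 30.0
```

Both bars are in contact. A touch more in x, then a check.

```bash
python3 -m jog '{"claw":[-1,-1,-1,-1,-1,-1],"linear":[[0,0.0006,0],[0,0.0006,0],[0,0.0006,0],[0,0.0006,0],[0,0.0006,0],[0,0.0006,0]],"roll":[0,0,0,0,0,0]}'
python3 - <<'E'
from h import *
np.set_printoptions(precision=2,suppress=True)
p,d=grab_frame("scene");s=sense();print(s["position"],s["force"],s["wrist_torque"])
P=cloud("scene",d);x,y,z=P[...,0],P[...,1],P[...,2];m=(x>540)&(x<640)&(y>55)&(y<190)&(z>50)&(z<63)
print(cv2.minAreaRect(P[m][:,:2].astype(np.float32)),np.median(z[m]))
cv2.imwrite("pics/c5.png",cv2.resize(p[135:245,280:380,::-1],None,fx=5,fy=5,interpolation=2))
E
```

```text
t: 15.6
position: [586.1, 122.4, 37.1]
tcp_rot: [[0.014, 1.0, -0.005], [1.0, -0.014, -0.004], [-0.004, -0.005, -1.0]]
force: [-16.7, -27.9, 23.0]
grip_width: 0.722
grip_force: 30.0
[586.06 122.42  37.09] [-15.96 -27.6   23.27] [-4.71  2.5   0.22]
((591.8744506835938, 106.22010803222656), (68.96395874023438, 81.81090545654297), 88.76780700683594) 56.93295892178344
```

View pics/c5.png

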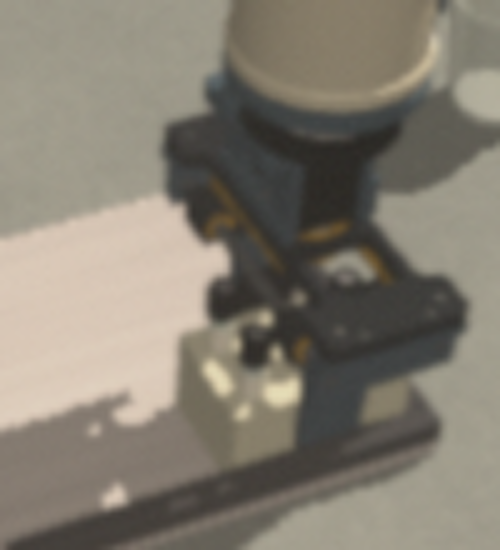

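The picture shows the rack flat and against both bars, with its end at crop (412,405) by the inner corner. Forces are steady at 16 N and 28 N.

```bash
python3 -c "from bench import *;print(hand_in())"
```

```text
the job is handed in; nothing more can be done
None
```

The job is handed in at about 15.6 s, with the tube seated in the rack's empty hole and the rack held pressed flat into the corner; the last reading was about 16 N in x and 28 N in y at the wrist, and no pass or fail result came back.

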